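# Pack the rolling pin in its case and fasten the lid

## Robot

A 6-joint arm with a two-finger parallel gripper is mounted at the origin on the work surface. World frame = base frame: x ahead of the robot, y to its left, z up, the work surface at z = 0. Lengths are in m, angles in rad, forces in N, time in s.
With the tool pointing down it reaches from about 0.35 to 0.975 m from the base axis. Payload 4.9 kg.
Tool frame: the origin (TCP) lies on the centre line of the jaws, within the pads' length; the fingertips stand 14 mm ahead of it and the grasp point (between the pads) lies 5 mm behind it; z points along the fingers, y is the line along which they close (so a half turn about z gives the same grasp; the last joint's range is limited). The gripper opens to 85 mm and grips with 20 to 120 N. Pads are 22 mm wide; open, the fingers measure 114 mm over their backs; the gripper's body (76 mm by 85 mm) begins 54 mm behind the grasp point. The pads swing forward as they close: fully open they stand 13 mm farther back than shut.
Start: joints at [1.176, 0.053, 1.613, -0, 1.476, -0.119], TCP at [0.17, 0.601, 0.245] pointing down, gripper open.
Joint ranges: [-3.01, 3.01], [-1.01, 2.22], [0.06, 2.58], [-1.02, 4.17], [0.09, 2.62], [-3.14, 3.14]. Speed limits (rad/s): [2.57, 2.57, 3.14, 3.14, 3.14, 3.14].

## Interface

Orientations are given as a unit quaternion [w, x, y, z].
In Python, from plant import * gives the robot as it stands.
- The arm moves only by the tool send_rows, never from a script. Its argument "steps" is a list of rows, each an object with "translation": the shift along the tool's x, y, z in cm, a list of three; "delta_rot": the turn, a rotation vector about the tool's x, y, z in rad, a list of three; "jaw": the finger opening in cm, from 0 to 8.54. In form: [{"translation": [dx, dy, dz], "delta_rot": [rx, ry, rz], "jaw": jaw}, ...]. A call has exactly 8 rows; each row is the pose to reach, as a shift and turn from the pose commanded when the call began, along the tool's axes at that moment; what a row does not reach only later rows make up. A row lasts 1/10 s, in which the tool goes at most 50 mm and 8.59 degrees, less where a joint would pass 70% of its speed; a pose out of reach is approached as far as the arm can. A call with a gripper value outside its range is refused whole. The fingers move at their own pace and stop on an object; the grip force is fixed at half the most. Time passes only in rows, so rows that repeat a pose let the fingers close, or fill a call up. It gives the time, the measured TCP pose, the force, the opening and the grip force at its end, in the units of the state.
- state(): the state, without advancing time (a new reading comes with each control period).
- grab_frame(name): name is "scene" or "top"; returns a dict with "pixels" (400x640x3 uint8, blue, green, red), "range_z" (400x640 float32, m along the optical axis (not along the pixel's ray), 0 where there is no reading), "fx", "fy", "cx", "cy" (pixels), "rvec" (rotation vector, rad) and "tvec" (3), from world to camera coordinates, as OpenCV has them. Camera axes: x right, y down, z forward; pixel columns grow to the right and rows downward; lengths in m; the calibration is good to about 2 mm. A picture is of the moment at which its call begins.
- job_done(): hands the job in; it is judged then, once.
The state is a dict: "time": time; "joint_pos": joint angles; "joint_vel": joint speeds; "joint_efforts": joint torques, N m; "tool_pos": TCP position; "tool_rot": TCP orientation; "contact_force": force on the tool from outside, world axes, zero at the start; "ft_torque": the same for the moment, N m; "gripper_width": opening from 0.0 (shut) to 1.0 (fully open); "grasp_force": force on a finger pad.
Only numpy, scipy, OpenCV 4.12 (cv2) and the standard library are available. Lean on these libraries where they do the work, as an engineer would, in place of code of your own. Each camera call takes 0.05 s, during which the arm holds its last target. There are 200 camera calls.

## Task

Put the beech rolling pin away in the open wooden case, then close the lid fully and secure it by turning both steel turnbuttons square across it, their long arms over the lid. A turnbutton that hangs over the opening must first be swung clear, as the lid has to come down underneath them. Leave the other things on the marble slab where they are.

Things in the scene. Friction and masses are not known exactly. Their poses are not given: they have to be found in the camera images.
- pin_center (a point): centre of the beech rolling pin (its x axis runs along it): body 120 mm long and 34 mm across, with a 35 mm long, 20 mm thick handle at each end, 190 mm overall; lies loose on the marble slab, whose top is at z = 20 mm, and may roll; about 0.16 kg
- case: beech case fixed to the slab, origin in the middle of the underside of its box. Box 180 mm (its x) by 250 mm (its y) outside, 60 mm high, walls and floor 8 mm thick. Lid hinged along its +x side. A solid ledge as long as the box runs along its -x side, from x = -90 to -130 mm, top 62 mm up, carrying the two turnbuttons
- lid_hinge (a point): middle of the lid's hinge line, in the case's frame at (90, 0, 60) mm; the hinge line runs along the case's y
- lid_edge (a point): middle of the lid's free edge, 180 mm from the hinge line, half-way through its 8 mm thickness
- lid (a joint): opening angle of the lid, a brown wooden board 178 x 250 x 8 mm, 0.3 kg: 0 closed on the rim (its top then 68 mm above the case's underside), 1.57 upright over the hinge; stiff hinge, stays where it is left; moving its free edge takes about 2 to 6 N
- button_a (a joint): steel turnbutton at the ledge's +y end. 0 rad: long arm along the case's +x, square across the lid; grows as the arm swings counter-clockwise seen from above, towards the case's +y; 1.57: along the ledge, away from the other button; below about 1.35 it overhangs the opening and stops the lid. Range -1.0 to 2.6, no stop or click at 0; stiff (0.08 N m), stays where left
- button_b (a joint): steel turnbutton at the ledge's -y end. 0 rad: long arm along the case's +x, square across the lid; grows as the arm swings clockwise seen from above, towards the case's -y; 1.57: along the ledge, away from the other button; below about 1.35 it overhangs the opening and stops the lid. Range -1.0 to 2.6, no stop or click at 0; stiff (0.08 N m), stays where left
- button_a_pivot (a point): on the vertical pivot of button_a, half-way up its bar; in the case's frame (-112, 70, 81) mm. The bar is 82 mm long, 14 mm wide, 18 mm high, reaching 63 mm from the pivot on its long arm and 19 mm on the other; its underside is 4 mm above the closed lid's top, 10 mm above the ledge
- button_b_pivot (a point): the same of button_b, equal in size; in the case's frame (-112, -70, 81) mm
- spatula: orange silicone spatula, 220 mm long, lying near the rolling pin; leave alone
- jar: glass jar with steel cap, 60 mm across, 90 mm tall, standing near one end of the pin; origin at its underside; leave alone
- bowl: white bowl 150 mm across, 70 mm high, on the left; leave alone
- canister: aluminium can 80 mm across, 130 mm tall, at the far left; leave alone
- hoop: steel pastry ring 70 mm across, 30 mm high, standing between the robot and the case; leave alone

How it is judged:
On the way, in this order (a step that is already met when the one before it is completed fails the run):
1. the rolling pin lies inside the case (x of pin_center in the frame of case between -0.085 and 0.085 m and y of pin_center in the frame of case between -0.12 and 0.12 m and z of pin_center in the frame of case between 0 and 0.05 m), for 0.2 s.
2. the lid is shut while both turnbuttons are still turned clear of it (all of step 1 and value of joint lid below 0.05 rad and value of joint each of button_a, button_b above 1 rad), for 0.1 s.
At the end, for the whole second after the job is handed in: The pin lies inside the case, the lid is shut (within 0.05 rad) and both turnbuttons point across the lid (within 0.3 rad of square) (all of step 1 and value of joint lid below 0.05 rad and value of joint button_a between -0.3 and 0.3 rad and value of joint button_b between -0.3 and 0.3 rad); the robot touches nothing.
It fails at once if another thing on the slab (spatula, jar, bowl, canister, pastry ring) is moved more than 30 mm (distance of any of spatula, jar, bowl, canister, hoop from where it was at the start of the episode above 0.03 m).
It also fails if it takes over 72 s, if anything falls off the work surface, if the arm or the gripper's body presses on something with over 40 N, if the wrist force passes 120 N, or if a joint passes its speed limit or range.

## Working session

There is one attempt and no reset: what is moved stays moved. The work goes in short steps, Python scripts to look and compute and a tool call to move; the robot and the scene stay as the last step left them, time stands still between calls to the robot, and variables do not carry over. Pictures are saved under pics/ and viewed, at most 10 in all, crops included, and the job is handed in when it is done.

Besides the shell and the picture viewer there is one more tool, called after "Emit:" as name(argument=value, ...) on one line, values as JSON. send_rows: Moves the arm, as the interface text tells. Its arguments: {"type":"object","properties":{"steps":{"type":"array","items":{"type":"object","properties":{"translation":{"type":"array","items":{"type":"number"}},"delta_rot":{"type":"array","items":{"type":"number"}},"jaw":{"type":"number"}}}}},"required":["steps"]}

```bash
mkdir -p pics; ls; cat > h.py <<'E'
from plant import *
import numpy as np, cv2
from scipy.spatial.transform import Rotation as R
def cloud(f):
    z=f["range_z"];v,u=np.mgrid[:400,:640]
    c=np.stack([(u-f["cx"])/f["fx"]*z,(v-f["cy"])/f["fy"]*z,z],-1)
    M=R.from_rotvec(np.ravel(f["rvec"])).as_matrix()
    w=(c-np.ravel(f["tvec"]))@M
    w[z<=0]=np.nan
    return w
E
python3 - <<'E'
from h import *
for n in("scene","top"):
    f=grab_frame(n);cv2.imwrite(f"pics/{n}0.png",f["pixels"]);np.save(n+"0.npy",cloud(f));np.save(n+"0p.npy",f["pixels"])
    M=R.from_rotvec(np.ravel(f["rvec"])).as_matrix();print(n,-M.T@np.ravel(f["tvec"]),M[2],f["fx"])
s=state();print(s["time"],s["tool_pos"],s["tool_rot"],s["gripper_width"])
E
```

```text
pics
scene [0.9820547  0.85810295 1.21950985] [-0.29679899 -0.56804122 -0.76761939] 467.4512238359553
top [0.35763913 0.02525034 1.40728621] [ 0.14378163 -0.01079972 -0.98955051] 392.8213138972088
0.1 [0.16998386 0.60088415 0.24418703] [-2.34727011e-04  1.37452537e-01  9.90507909e-01 -9.09713206e-04] 0.9991185248144355
```

View pics/scene0.png

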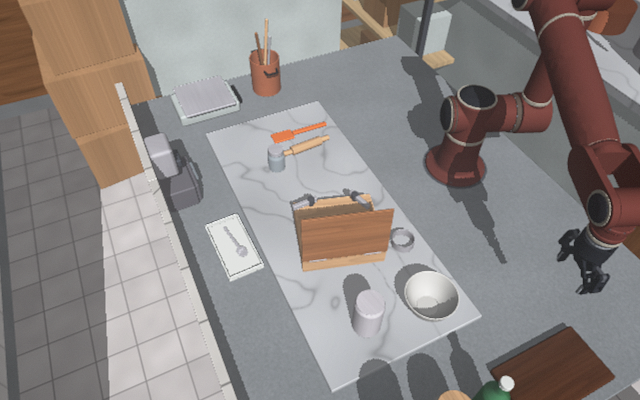

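View pics/top0.png

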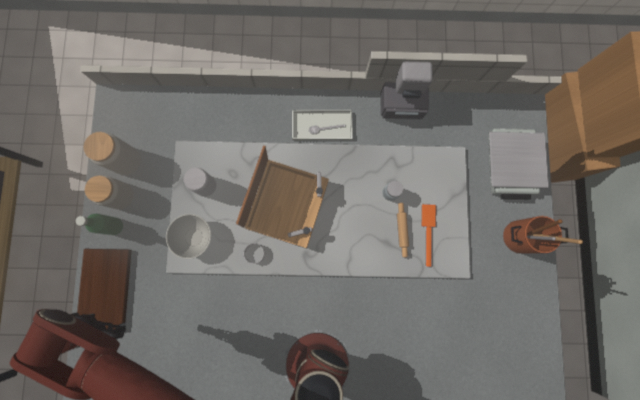

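The case sits at about (285,205) in the top view, with its hinge to the left and its ledge to the right. Button a (near) is at about (300,232) and button b (far) at about (320,183). The pin is at about (403,230) and runs up and down the picture, the spatula is at (428,235) and the jar at (393,190). Next I measure them.

```bash
python3 - <<'E'
from h import *
c=np.load("top0.npy");p=np.load("top0p.npy")
def pts(u0,u1,v0,v1,z0,z1):
    w=c[v0:v1,u0:u1].reshape(-1,3);return w[(w[:,2]>z0)&(w[:,2]<z1)]
print("slab z",np.nanmedian(c[240:260,340:380,2]))
q=pts(394,415,197,262,.028,.06)
m=np.median(q,0);d=q[:,:2];r=cv2.minAreaRect((d*1000).astype(np.float32));print("pin",len(q),r,q[:,2].max())
l=cv2.fitLine(d.astype(np.float32),cv2.DIST_L2,0,.01,.01).ravel();print(l)
for n,b in dict(spat=(418,442,200,270,.022,.06),jar=(380,407,175,207,.05,.13),hoop=(243,275,240,270,.03,.06),bowl=(160,215,210,262,.05,.1),can=(180,213,165,198,.1,.17)).items():
    q=pts(*b);print(n,len(q),q.min(0).round(3),q.max(0).round(3))
# buttons z>.1, near ledge
for n,b in dict(a=(285,320,220,250),b=(305,335,168,205)).items():
    q=pts(*b,.098,.125);r=cv2.minAreaRect((q[:,:2]*1000).astype(np.float32));print(n,len(q),r,np.median(q[:,2]),cv2.boxPoints(r).round(0).tolist())
# ledge + rim
q=pts(235,335,140,255,.072,.09);r=cv2.minAreaRect((q[:,:2]*1000).astype(np.float32));print("ledge/rim",len(q),r,cv2.boxPoints(r).round(0).tolist())
q=pts(235,275,140,230,.12,.4);r=cv2.minAreaRect((q[:,:2]*1000).astype(np.float32));print("lid",len(q),r,q.max(0),q.min(0))
for n in ("top",):
    big=cv2.resize(p[140:270,230:445],None,fx=3.7,fy=3.7,interpolation=cv2.INTER_CUBIC);cv2.imwrite("pics/c1.png",big)
E
```

```text
slab z 0.019194718134379632
pin 462 ((469.24322509765625, -299.86663818359375), (208.45387268066406, 64.20112609863281), 5.589117050170898) 0.05848631541541514
[ 0.9975268   0.07028721  0.46031266 -0.28467304]
spat 682 [ 0.327 -0.429  0.022] [ 0.571 -0.343  0.038]
jar 282 [ 0.565 -0.273  0.052] [ 0.621 -0.216  0.118]
hoop 70 [0.337 0.193 0.03 ] [0.402 0.261 0.053]
bowl 736 [0.35  0.368 0.05 ] [0.497 0.515 0.097]
can 533 [0.566 0.375 0.1  ] [0.643 0.45  0.157]
a 118 ((439.8733825683594, 69.86814880371094), (21.896020889282227, 80.28224182128906), 20.088491439819336) 0.10974697057187983 [[416.0, 104.0], [443.0, 28.0], [464.0, 36.0], [436.0, 111.0]]
b 108 ((603.1864013671875, 8.267252922058105), (79.5760726928711, 20.175622940063477), 1.372665286064148) 0.10969786359061977 [[563.0, 17.0], [564.0, -3.0], [643.0, -1.0], [643.0, 19.0]]
ledge/rim 1310 ((541.8307495117188, 117.50810241699219), (220.73483276367188, 250.8853302001953), 73.25426483154297) [[390.0, 48.0], [630.0, -24.0], [694.0, 187.0], [454.0, 259.0]]
lid 670 ((570.6246948242188, 214.95726013183594), (10.959030151367188, 248.5945587158203), 73.03059387207031) [0.68889784 0.25645414 0.26512122] [0.45164734 0.17581028 0.12037009]
```

View pics/c1.png

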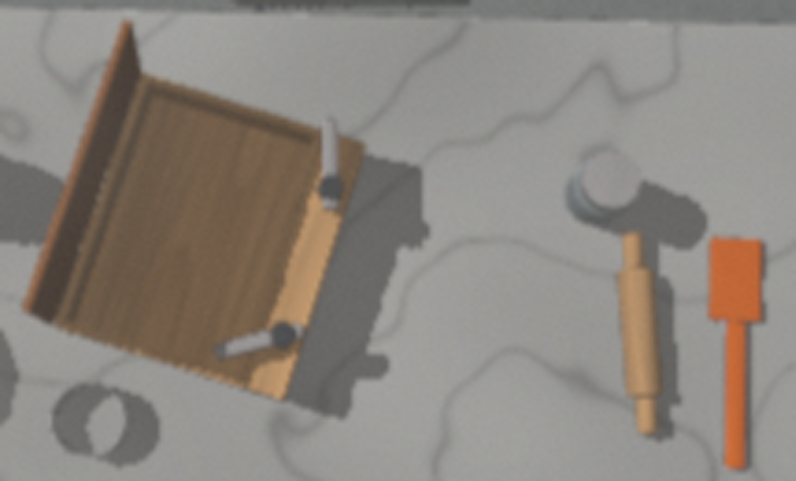

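The crop shows button a at (285,335), hanging over the opening, and button b at (330,190), almost along the ledge. The fitted case frame puts the pivots where I measured them. One refinement of the pin and lid, then I move.

```bash
cat >> h.py <<'E'
O=np.array([.5476,.1366,.020]);YAW=np.radians(73.15)
C=R.from_euler('z',YAW)
def w2c(w): return C.inv().apply(np.atleast_2d(w)-O)
def c2w(p): return C.apply(np.atleast_2d(p))+O
def buttons(n="top",c=None):
    if c is None:
        f=grab_frame(n);c=cloud(f)
    for k,y in(("a",70),("b",-70)):
        w=c.reshape(-1,3);w=w[np.isfinite(w[:,2])];q=w2c(w)*1000
        q=q[(q[:,2]>80)&(q[:,2]<96)]; q=q[np.hypot(q[:,0]+112,q[:,1]-y)<68]; d=q[:,:2]-[-112,y]
        d=d[np.hypot(*d.T)>20]; m=d.mean(0); a=np.arctan2(m[1],m[0]); print(k,len(d),round(a if k=="a" else -a,3))
def lid(c):
    w=c.reshape(-1,3);w=w[np.isfinite(w[:,2])];q=w2c(w)*1000
    q=q[(abs(q[:,1])<110)&(q[:,2]>72)&(q[:,2]<255)&(q[:,0]>0)&(q[:,0]<130)]
    print("lid",len(q),[np.median(q[(q[:,2]>z)&(q[:,2]<z+25),0]).round(1) for z in range(75,240,25)],q[:,2].max())
def go(p,dyaw=0,s=None):
    """tool-frame cm / rad from current pose to world p, turn to world yaw of tool y (deg), tool down"""
    s=s or state();T=R.from_quat(np.roll(s["tool_rot"],-1))
    t=R.from_euler('z',np.radians(dyaw))
    M=np.stack([-t.apply([0,-1,0])*-1,t.apply([1,0,0]),[0,0,-1]],1)
    M[:,1]=t.apply([1,0,0]);M[:,2]=[0,0,-1];M[:,0]=np.cross(M[:,1],M[:,2])
    print("t",(T.inv().apply(np.array(p)-s["tool_pos"])*100).round(2),"rot",(T.inv()*R.from_matrix(M)).as_rotvec().round(3))
E
python3 - <<'E'
from h import *
for n in("top","scene"):
    c=np.load(n+"0.npy");buttons(c=c);lid(c)
c=np.load("top0.npy");p=np.load("top0p.npy").astype(int)
m=np.zeros((400,640),bool);m[197:262,394:415]=1
m&=(p[...,2]-p[...,0]>35)&(p[...,2]-p[...,0]<150)
q=c[m];q=q[np.isfinite(q[:,2])]
print(len(q),cv2.minAreaRect((q[:,:2]*1000).astype(np.float32)),np.percentile(q[:,2],[5,50,95]))
b=q[q[:,2]>.046];l=cv2.fitLine(b[:,:2].astype(np.float32),cv2.DIST_L2,0,.01,.01).ravel();print(l,np.degrees(np.arctan2(l[1],l[0])),b[:,0].min(),b[:,0].max())
a=c2w([-.112,.07,.081])[0];b=c2w([-.112,-.07,.081])[0];print(a,b)
go([a[0],a[1],.20],20)
E
```

```text
a 56 0.583
b 49 1.248
lid 660 [np.float64(87.7), np.float64(86.1), np.float64(84.4), np.float64(82.4), np.float64(80.9), np.float64(78.9), np.float64(79.9)] 245.12121907681575
a 74 0.517
b 80 1.294
lid 3247 [np.float64(91.3), np.float64(89.5), np.float64(87.8), np.float64(86.2), np.float64(84.5), np.float64(82.7), np.float64(80.8)] 246.44875901823002
408 ((462.8318786621094, -285.8022155761719), (185.1763916015625, 31.987937927246094), 3.6526801586151123) [0.04001846 0.04854125 0.05555064]
[ 0.997271    0.0738278   0.46115947 -0.28496101] 4.2338734 0.3707109875020016 0.5509028552277538
[0.4481402 0.0496992 0.101    ] [0.58212957 0.00911781 0.101     ]
t [-41.77 -45.45   4.49] rot [-0.002  0.001  0.946]
```

Emit:
send_rows(steps=[{"translation":[-3,-3.3,0],"delta_rot":[0,0,0],"jaw":3.5},{"translation":[-6,-6.6,0],"delta_rot":[0,0,0],"jaw":3.5},{"translation":[-9,-10,0],"delta_rot":[0,0,0],"jaw":3.5},{"translation":[-12,-13.3,0],"delta_rot":[0,0,0],"jaw":3.5},{"translation":[-15,-16.5,0],"delta_rot":[0,0,0],"jaw":3.5},{"translation":[-18,-19.8,0],"delta_rot":[0,0,0],"jaw":3.5},{"translation":[-21,-23,0],"delta_rot":[0,0,0],"jaw":3.5},{"translation":[-24.4,-26.6,0],"delta_rot":[0,0,0],"jaw":3.5}])

```text
time: 0.9
tool_pos: [0.3326, 0.2775, 0.2449]
tool_rot: [-0.0, 0.137, 0.991, 0.0]
contact_force: [1.5, -0.2, -0.0]
gripper_width: 0.409
grasp_force: 0.0
```

Emit:
send_rows(steps=[{"translation":[-3,-3.2,0],"delta_rot":[0,0,0.14],"jaw":3.5},{"translation":[-6,-6.5,0],"delta_rot":[0,0,0.28],"jaw":3.5},{"translation":[-9,-9.7,0],"delta_rot":[0,0,0.42],"jaw":3.5},{"translation":[-12,-13,0],"delta_rot":[0,0,0.56],"jaw":3.5},{"translation":[-15,-16.2,0],"delta_rot":[0,0,0.7],"jaw":3.5},{"translation":[-17.4,-18.85,0],"delta_rot":[0,0,0.84],"jaw":3.5},{"translation":[-17.4,-18.85,0],"delta_rot":[0,0,1.01],"jaw":3.5},{"translation":[-17.4,-18.85,0],"delta_rot":[0,0,1.01],"jaw":3.5}])

```text
time: 1.7
tool_pos: [0.4486, 0.0493, 0.2447]
tool_rot: [-0.001, 0.601, 0.799, -0.0]
contact_force: [1.0, 0.2, -0.7]
gripper_width: 0.411
grasp_force: 0.0
```

```bash
python3 - <<'E'
from h import *
s=state();print(s["time"],s["tool_pos"],s["contact_force"],s["gripper_width"])
go([.448,.050,.108],16,s)
E
```

```text
1.7 [0.44858016 0.04926918 0.24471503] [ 1.02451444  0.21134496 -0.73886932] 0.4113887925303079
t [ 0.08 -0.02 13.67] rot [-0.001 -0.001  0.003]
```

Emit:
send_rows(steps=[{"translation":[0,0,4],"delta_rot":[0,0,0],"jaw":3.5},{"translation":[0,0,8],"delta_rot":[0,0,0],"jaw":3.5},{"translation":[0,0,11],"delta_rot":[0,0,0],"jaw":3.5},{"translation":[0,0,13],"delta_rot":[0,0,0],"jaw":3.5},{"translation":[0,0,13.7],"delta_rot":[0,0,0],"jaw":3.5},{"translation":[0,0,13.7],"delta_rot":[0,0,0],"jaw":3.5},{"translation":[0,0,13.7],"delta_rot":[0,0,0],"jaw":0.5},{"translation":[0,0,13.7],"delta_rot":[0,0,0],"jaw":0.5}])

```text
time: 2.5
tool_pos: [0.4495, 0.0506, 0.1097]
tool_rot: [0.001, 0.599, 0.801, 0.001]
contact_force: [0.0, 1.7, -0.2]
gripper_width: 0.254
grasp_force: 59.0
```

Emit:
send_rows(steps=[{"translation":[0,0,0],"delta_rot":[0,0,0],"jaw":0.5},{"translation":[0,0,0],"delta_rot":[0,0,0],"jaw":0.5},{"translation":[0,0,0],"delta_rot":[0,0,-0.1],"jaw":0.5},{"translation":[0,0,0],"delta_rot":[0,0,-0.2],"jaw":0.5},{"translation":[0,0,0],"delta_rot":[0,0,-0.3],"jaw":0.5},{"translation":[0,0,0],"delta_rot":[0,0,-0.4],"jaw":0.5},{"translation":[0,0,0],"delta_rot":[0,0,-0.5],"jaw":0.5},{"translation":[0,0,0],"delta_rot":[0,0,-0.6],"jaw":0.5}])

```text
time: 3.3
tool_pos: [0.4473, 0.0491, 0.1095]
tool_rot: [-0.002, 0.334, 0.942, -0.002]
contact_force: [-11.6, -3.9, 11.7]
gripper_width: 0.252
grasp_force: 60.5
```

```bash
python3 - <<'E'
from h import *
f=grab_frame("top");a=f["pixels"][150:260,260:360];g=grab_frame("scene");b=g["pixels"][175:265,280:400]
cv2.imwrite("pics/c2.png",np.hstack([cv2.resize(a,(400,440),interpolation=2),cv2.resize(b,(400,440),interpolation=2)]))
buttons(c=cloud(g))
E
```

```text
a 78 1.134
b 78 1.304
```

View pics/c2.png

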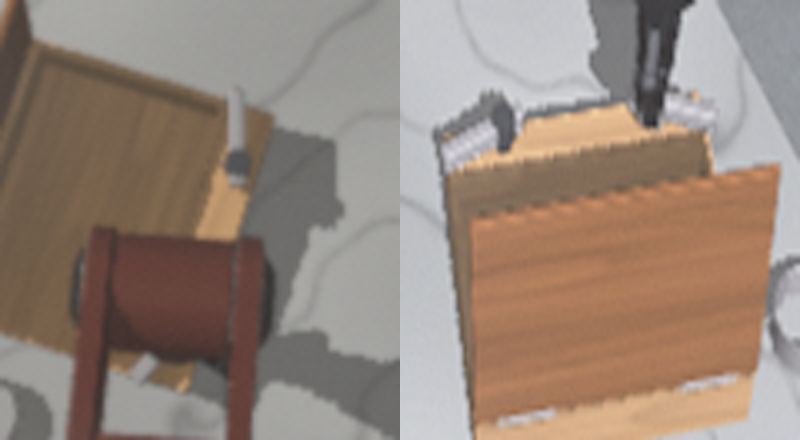

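The scene view shows the gripper holding button a at its boss, and the button turning with it (now about 1.13). I continue the turn, release and lift.

Emit:
send_rows(steps=[{"translation":[0,0,0],"delta_rot":[0,0,-0.11],"jaw":0.5},{"translation":[0,0,0],"delta_rot":[0,0,-0.22],"jaw":0.5},{"translation":[0,0,0],"delta_rot":[0,0,-0.33],"jaw":0.5},{"translation":[0,0,0],"delta_rot":[0,0,-0.44],"jaw":0.5},{"translation":[0,0,0],"delta_rot":[0,0,-0.55],"jaw":0.5},{"translation":[0,0,0],"delta_rot":[0,0,-0.55],"jaw":0.5},{"translation":[0,0,0],"delta_rot":[0,0,-0.55],"jaw":3.5},{"translation":[0,0,0],"delta_rot":[0,0,-0.55],"jaw":3.5}])

```text
time: 4.2
tool_pos: [0.4491, 0.0499, 0.1088]
tool_rot: [0.001, 0.068, 0.998, -0.0]
contact_force: [-0.1, -0.6, -0.1]
gripper_width: 0.407
grasp_force: 0.0
```

```bash
python3 - <<'E'
from h import *
s=state();print(s["time"],s["tool_pos"],s["contact_force"],s["gripper_width"])
buttons("scene")
go([.448,.050,.16],86,s)
go([.582,.009,.16],88,s)
E
```

```text
4.2 [0.4490555  0.04985429 0.10880199] [-0.13018399 -0.62408983 -0.10995492] 0.40662907458894876
a 48 1.554
b 78 1.298
t [ 0.1  -0.   -5.12] rot [-0.     0.001 -0.066]
t [-13.73  -2.24  -5.1 ] rot [-0.     0.001 -0.101]
```

Emit:
send_rows(steps=[{"translation":[0,0,-3],"delta_rot":[0,0,0],"jaw":3.5},{"translation":[0,0,-6],"delta_rot":[0,0,0],"jaw":3.5},{"translation":[-4.5,-0.7,-6],"delta_rot":[0,0,-0.05],"jaw":3.5},{"translation":[-9,-1.5,-6],"delta_rot":[0,0,-0.11],"jaw":3.5},{"translation":[-13.7,-2.2,-6],"delta_rot":[0,0,-0.11],"jaw":3.5},{"translation":[-13.7,-2.2,-6],"delta_rot":[0,0,-0.11],"jaw":3.5},{"translation":[-13.7,-2.2,-3],"delta_rot":[0,0,-0.11],"jaw":3.5},{"translation":[-13.7,-2.2,0],"delta_rot":[0,0,-0.11],"jaw":3.5}])

```text
time: 5.05
tool_pos: [0.5826, 0.0098, 0.1087]
tool_rot: [0.001, 0.013, 1.0, -0.0]
contact_force: [-0.5, -0.1, -0.4]
gripper_width: 0.411
grasp_force: 0.0
```

Emit:
send_rows(steps=[{"translation":[0,0,0],"delta_rot":[0,0,0],"jaw":0.5},{"translation":[0,0,0],"delta_rot":[0,0,0],"jaw":0.5},{"translation":[0,0,0],"delta_rot":[0,0,0.11],"jaw":0.5},{"translation":[0,0,0],"delta_rot":[0,0,0.22],"jaw":0.5},{"translation":[0,0,0],"delta_rot":[0,0,0.34],"jaw":0.5},{"translation":[0,0,0],"delta_rot":[0,0,0.34],"jaw":0.5},{"translation":[0,0,0],"delta_rot":[0,0,0.34],"jaw":3.5},{"translation":[0,0,0],"delta_rot":[0,0,0.34],"jaw":3.5}])

```text
time: 5.85
tool_pos: [0.5812, 0.0101, 0.1087]
tool_rot: [-0.0, 0.182, 0.983, 0.0]
contact_force: [0.7, 0.4, 0.1]
gripper_width: 0.408
grasp_force: 0.0
```

Emit:
send_rows(steps=[{"translation":[0,0,-3],"delta_rot":[0,0,0],"jaw":3.5},{"translation":[0,0,-7],"delta_rot":[0,0,0],"jaw":5.5},{"translation":[0,-5,-9],"delta_rot":[0,0,0],"jaw":5.5},{"translation":[0,-10,-9],"delta_rot":[0,0,0],"jaw":5.5},{"translation":[0,-15,-9],"delta_rot":[0,0,0],"jaw":5.5},{"translation":[0,-20,-9],"delta_rot":[0,0,0],"jaw":5.5},{"translation":[0,-20,-9],"delta_rot":[0,0,0],"jaw":5.5},{"translation":[0,-20,-9],"delta_rot":[0,0,0],"jaw":5.5}])

```text
time: 6.65
tool_pos: [0.5099, -0.1777, 0.1997]
tool_rot: [0.001, 0.183, 0.983, 0.0]
contact_force: [-0.1, -0.1, 0.4]
gripper_width: 0.64
grasp_force: 0.0
```

```bash
python3 - <<'E'
from h import *
s=state();print(s["time"],s["tool_pos"],s["contact_force"],s["gripper_width"])
f=grab_frame("top");buttons(c=cloud(f));buttons("scene")
go([.4625,-.2853,.19],94,s)
cv2.imwrite("pics/c3.png",cv2.resize(f["pixels"][140:270,230:445],None,fx=3.7,fy=3.7,interpolation=2))
E
```

```text
6.65 [ 0.5099017  -0.17768604  0.19969513] [-0.14096467 -0.0595763   0.40842435] 0.6397020025632495
a 54 1.732
b 51 1.631
a 69 1.779
b 73 1.655
t [  0.55 -11.75   0.96] rot [ 0.     0.002 -0.438]
```

View pics/c3.png

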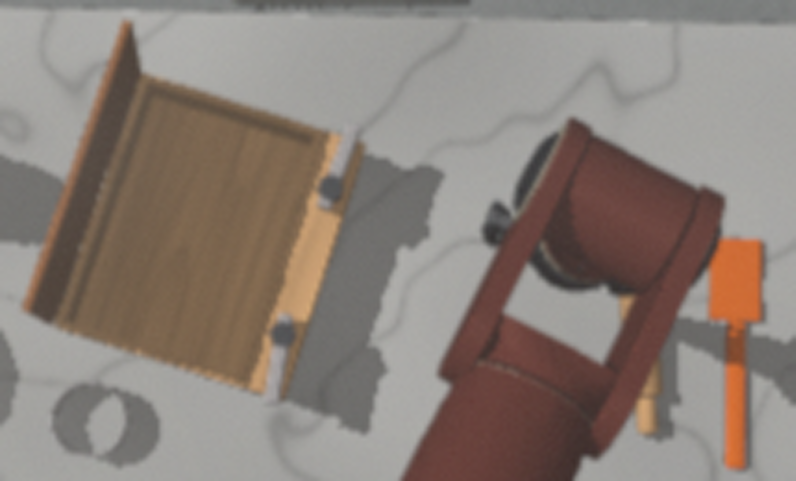

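Both buttons now lie along the ledge, about (340,155) and (280,360) in the crop, at roughly 1.75 (a) and 1.64 (b). Next is the pin.

Emit:
send_rows(steps=[{"translation":[0.1,-3,0],"delta_rot":[0,0,-0.1],"jaw":5.5},{"translation":[0.3,-6,0],"delta_rot":[0,0,-0.2],"jaw":5.5},{"translation":[0.4,-9,0],"delta_rot":[0,0,-0.3],"jaw":5.5},{"translation":[0.5,-11.7,0],"delta_rot":[0,0,-0.44],"jaw":5.5},{"translation":[0.5,-11.7,0],"delta_rot":[0,0,-0.44],"jaw":5.5},{"translation":[0.5,-11.7,4],"delta_rot":[0,0,-0.44],"jaw":5.5},{"translation":[0.5,-11.7,8],"delta_rot":[0,0,-0.44],"jaw":5.5},{"translation":[0.5,-11.7,9],"delta_rot":[0,0,-0.44],"jaw":5.5}])

```text
time: 7.55
tool_pos: [0.4617, -0.2805, 0.1034]
tool_rot: [-0.003, -0.038, 0.999, 0.003]
contact_force: [-0.4, 1.5, -0.5]
gripper_width: 0.644
grasp_force: 0.0
```

```bash
python3 - <<'E'
from h import *
s=state();print(s["time"],s["tool_pos"],s["contact_force"],s["gripper_width"])
go([.4625,-.2853,.0385],94,s)
E
```

```text
7.55 [ 0.46166424 -0.28046414  0.10341303] [-0.42177717  1.47938461 -0.46776817] 0.6435167277165049
t [-0.09 -0.53  6.49] rot [ 0.007 -0.006  0.005]
```

Emit:
send_rows(steps=[{"translation":[0,0,0],"delta_rot":[0,0,0],"jaw":5.5},{"translation":[0,0,2.5],"delta_rot":[0,0,0],"jaw":5.5},{"translation":[0,0,5],"delta_rot":[0,0,0],"jaw":5.5},{"translation":[0,0,6.3],"delta_rot":[0,0,0],"jaw":5.5},{"translation":[0,0,7],"delta_rot":[0,0,0],"jaw":5.5},{"translation":[0,0,7],"delta_rot":[0,0,0],"jaw":5.5},{"translation":[0,0,7],"delta_rot":[0,0,0],"jaw":5.5},{"translation":[0,0,7],"delta_rot":[0,0,0],"jaw":5.5}])

```text
time: 8.35
tool_pos: [0.4642, -0.2851, 0.0398]
tool_rot: [0.001, -0.037, 0.999, -0.001]
contact_force: [-0.4, -0.7, 0.5]
gripper_width: 0.644
grasp_force: 0.0
```

```bash
python3 - <<'E'
from h import *
s=state();print(s["time"],s["tool_pos"],s["contact_force"],s["gripper_width"])
go([.4625,-.2853,.0385],94,s)
E
```

```text
8.35 [ 0.46423196 -0.28507003  0.03982245] [-0.43636194 -0.68158746  0.46332731] 0.6444452775830318
t [ 0.17 -0.01  0.13] rot [-0.002  0.002  0.004]
```

Emit:
send_rows(steps=[{"translation":[0,0,0],"delta_rot":[0,0,0],"jaw":2.5},{"translation":[0,0,0],"delta_rot":[0,0,0],"jaw":2.5},{"translation":[0,0,0],"delta_rot":[0,0,0],"jaw":2.5},{"translation":[0,0,0],"delta_rot":[0,0,0],"jaw":2.5},{"translation":[0,0,-4],"delta_rot":[0,0,0],"jaw":2.5},{"translation":[0,0,-8],"delta_rot":[0,0,0],"jaw":2.5},{"translation":[0,0,-12],"delta_rot":[0,0,0],"jaw":2.5},{"translation":[0,0,-16],"delta_rot":[0,0,0],"jaw":2.5}])

```text
time: 9.15
tool_pos: [0.4627, -0.2838, 0.1989]
tool_rot: [-0.001, -0.037, 0.999, 0.001]
contact_force: [-0.5, 0.1, -1.2]
gripper_width: 0.38
grasp_force: 60.0
```

```bash
python3 - <<'E'
from h import *
s=state();print(s["time"],s["tool_pos"],s["contact_force"],s["gripper_width"],s["grasp_force"])
go([.5433,.1222,.20],73.15,s)
E
```

```text
9.15 [ 0.46266063 -0.28382728  0.1988819 ] [-0.45654129  0.09320009 -1.23790876] 0.37994517408467765 59.95206892490387
t [-11.05  39.89  -0.08] rot [ 0.001 -0.001  0.368]
```

Emit:
send_rows(steps=[{"translation":[-1.2,4.5,0],"delta_rot":[0,0,0.04],"jaw":2.5},{"translation":[-2.5,9,0],"delta_rot":[0,0,0.09],"jaw":2.5},{"translation":[-3.7,13.5,0],"delta_rot":[0,0,0.14],"jaw":2.5},{"translation":[-5,18,0],"delta_rot":[0,0,0.19],"jaw":2.5},{"translation":[-6.2,22.5,0],"delta_rot":[0,0,0.24],"jaw":2.5},{"translation":[-7.5,27,0],"delta_rot":[0,0,0.29],"jaw":2.5},{"translation":[-8.7,31.5,0],"delta_rot":[0,0,0.33],"jaw":2.5},{"translation":[-9.6,34.5,0],"delta_rot":[0,0,0.368],"jaw":2.5}])

```text
time: 9.95
tool_pos: [0.5329, 0.0697, 0.1975]
tool_rot: [-0.001, 0.146, 0.989, 0.0]
contact_force: [-0.1, 0.2, -1.1]
gripper_width: 0.377
grasp_force: 60.1
```

```bash
python3 - <<'E'
from h import *
s=state();print(s["time"],s["tool_pos"],s["contact_force"],s["gripper_width"],s["grasp_force"])
go([.5433,.1222,.052],73.15,s)
E
```

```text
9.95 [0.53289379 0.0696668  0.19747795] [-0.06592089  0.21239583 -1.06716849] 0.3769541140510117 60.102914571762085
t [ 0.5   5.33 14.55] rot [ 0.    -0.001  0.001]
```

Emit:
send_rows(steps=[{"translation":[0.3,3,0],"delta_rot":[0,0,0],"jaw":2.5},{"translation":[0.5,5.2,0],"delta_rot":[0,0,0],"jaw":2.5},{"translation":[0.5,5.2,0],"delta_rot":[0,0,0],"jaw":2.5},{"translation":[0.5,5.2,3],"delta_rot":[0,0,0],"jaw":2.5},{"translation":[0.5,5.2,6],"delta_rot":[0,0,0],"jaw":2.5},{"translation":[0.5,5.2,9],"delta_rot":[0,0,0],"jaw":2.5},{"translation":[0.5,5.2,10],"delta_rot":[0,0,0],"jaw":2.5},{"translation":[0.5,5.2,10],"delta_rot":[0,0,0],"jaw":2.5}])

```text
time: 10.75
tool_pos: [0.542, 0.1172, 0.096]
tool_rot: [-0.002, 0.147, 0.989, -0.001]
contact_force: [0.4, 0.4, -1.1]
gripper_width: 0.38
grasp_force: 60.1
```

```bash
python3 - <<'E'
from h import *
s=state();print(s["time"],s["tool_pos"],s["contact_force"],s["gripper_width"],s["grasp_force"],w2c(s["tool_pos"]))
go([.5433,.1222,.051],73.15,s)
f=grab_frame("scene");g=grab_frame("top");cv2.imwrite("pics/c4.png",np.hstack([cv2.resize(f["pixels"][150:280,270:420],(400,400),interpolation=2),cv2.resize(g["pixels"][140:260,230:350],(400,400),interpolation=2)]))
E
```

```text
10.75 [0.54198762 0.11722119 0.09602248] [ 0.419157    0.42687888 -1.07092158] 0.38031890026489407 60.11710524559021 [[-0.02017366 -0.00024586  0.07602248]]
t [-0.    0.52  4.5 ] rot [-0.002 -0.004 -0.   ]
```

View pics/c4.png

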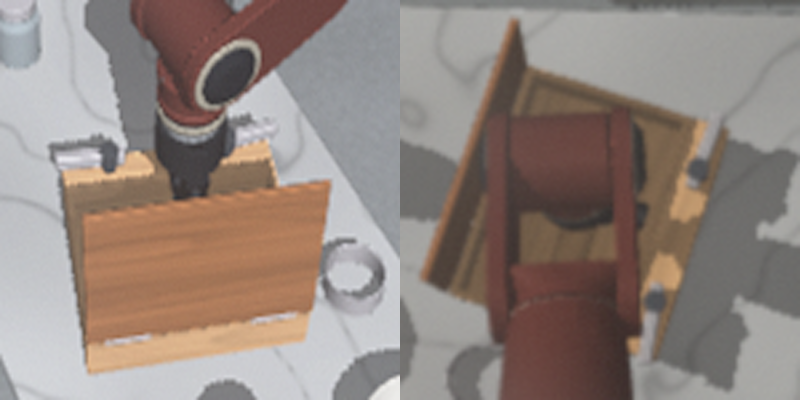

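The gripper is centred over the opening with the pin still held, and the wrist clears the lid. I lower, release and go back up.

Emit:
send_rows(steps=[{"translation":[0,-0.3,2],"delta_rot":[0,0,0],"jaw":2.5},{"translation":[0,-0.3,3.5],"delta_rot":[0,0,0],"jaw":2.5},{"translation":[0,-0.3,4.5],"delta_rot":[0,0,0],"jaw":2.5},{"translation":[0,-0.3,4.5],"delta_rot":[0,0,0],"jaw":2.5},{"translation":[0,-0.3,4.5],"delta_rot":[0,0,0],"jaw":2.5},{"translation":[0,-0.3,4.5],"delta_rot":[0,0,0],"jaw":5.5},{"translation":[0,-0.3,4.5],"delta_rot":[0,0,0],"jaw":5.5},{"translation":[0,-0.3,4.5],"delta_rot":[0,0,0],"jaw":5.5}])

```text
time: 11.65
tool_pos: [0.5436, 0.1152, 0.0543]
tool_rot: [0.001, 0.146, 0.989, 0.0]
contact_force: [0.6, 1.1, -0.4]
gripper_width: 0.646
grasp_force: 0.0
```

Emit:
send_rows(steps=[{"translation":[0,0,-2],"delta_rot":[0,0,0],"jaw":5.5},{"translation":[0,0,-5],"delta_rot":[0,0,0],"jaw":5.5},{"translation":[0,0,-9],"delta_rot":[0,0,0],"jaw":5.5},{"translation":[0,0,-13],"delta_rot":[0,0,0],"jaw":3},{"translation":[0,0,-17],"delta_rot":[0,0,0],"jaw":0},{"translation":[0,0,-21],"delta_rot":[0,0,0],"jaw":0},{"translation":[0,0,-25],"delta_rot":[0,0,0],"jaw":0},{"translation":[0,0,-27],"delta_rot":[0,0,0],"jaw":0}])

```text
time: 12.45
tool_pos: [0.544, 0.1153, 0.3289]
tool_rot: [0.004, 0.146, 0.989, 0.001]
contact_force: [0.7, 1.0, -0.4]
gripper_width: -0.001
grasp_force: 0.0
```

```bash
python3 - <<'E'
from h import *
s=state();print(s["time"],s["tool_pos"],s["contact_force"],s["gripper_width"],s["grasp_force"],w2c(s["tool_pos"]))
f=grab_frame("scene");g=grab_frame("top");c=cloud(f);lid(c);ct=cloud(g)
q=w2c(ct.reshape(-1,3))*1000;q=q[(abs(q[:,0])<75)&(abs(q[:,1])<110)&(q[:,2]>15)&(q[:,2]<55)];print(len(q),q.mean(0),cv2.minAreaRect(q[:,:2].astype(np.float32)),np.percentile(q[:,2],95))
go(c2w([.14,0,.30])[0],73.15,s)
E
```

```text
12.45 [0.54402172 0.11528284 0.32885166] [ 0.66247563  0.96969362 -0.39728355] -0.0010359069841416348 0.0 [[-0.02143918 -0.00275449  0.30885166]]
lid 3258 [np.float64(91.3), np.float64(89.5), np.float64(87.8), np.float64(86.1), np.float64(84.4), np.float64(82.7), np.float64(80.6)] 247.7176825278942
221 [-18.01789515  18.61196506  37.97685715] ((-7.797985076904297, 22.695114135742188), (163.41944885253906, 73.89449310302734), 50.99504852294922) 44.539629814535864
t [ 0.28 16.14  0.93] rot [0.003 0.007 0.   ]
```

Emit:
send_rows(steps=[{"translation":[0.1,4.5,0],"delta_rot":[0,0,0],"jaw":0},{"translation":[0.2,9,0],"delta_rot":[0,0,0],"jaw":0},{"translation":[0.3,13,0],"delta_rot":[0,0,0],"jaw":0},{"translation":[0.3,16.2,0],"delta_rot":[0,0,0],"jaw":0},{"translation":[0.3,16.2,0],"delta_rot":[0,0,0],"jaw":0},{"translation":[0.3,16.2,4],"delta_rot":[0,0,0],"jaw":0},{"translation":[0.3,16.2,8],"delta_rot":[0,0,0],"jaw":0},{"translation":[0.3,16.2,8],"delta_rot":[0,0,0],"jaw":0}])

```text
time: 13.35
tool_pos: [0.5827, 0.2691, 0.234]
tool_rot: [-0.007, 0.147, 0.989, -0.004]
contact_force: [-0.3, 0.3, -1.7]
gripper_width: 0.001
grasp_force: 0.0
```

Emit:
send_rows(steps=[{"translation":[0,0,0],"delta_rot":[0,0,0],"jaw":0},{"translation":[0,0,0],"delta_rot":[0,0,0],"jaw":0},{"translation":[0,0,0],"delta_rot":[0,0,0],"jaw":0},{"translation":[0,0,0],"delta_rot":[0,0,0],"jaw":0},{"translation":[0,0,0],"delta_rot":[0,0,0],"jaw":0},{"translation":[0,0,0],"delta_rot":[0,0,0],"jaw":0},{"translation":[0,0,0],"delta_rot":[0,0,0],"jaw":0},{"translation":[0,0,0],"delta_rot":[0,0,0],"jaw":0}])

```text
time: 14.15
tool_pos: [0.5869, 0.2711, 0.2433]
tool_rot: [-0.0, 0.146, 0.989, -0.0]
contact_force: [-0.0, 0.2, -1.3]
gripper_width: -0.0
grasp_force: 0.0
```

```bash
python3 - <<'E'
from h import *
s=state();p=w2c(s["tool_pos"])[0];print(s["time"],s["tool_pos"],s["contact_force"],p)
for t in [1.5,1.4,1.3,1.2,1.1,1,.9,.8,.7,.6,.5,.4,.3,.2,.1,0]:
    S,K=np.sin(t),np.cos(t);print(t,np.round([(.105-.15*K+.008*S-p[0])*100,-(.074+.15*S+.008*K-p[2])*100],1))
E
```

```text
14.15 [0.58690326 0.27107813 0.24325228] [-0.04565869  0.18097708 -1.2630898 ] [0.14009729 0.00136494 0.22325228]
1.5 [-3.8 -0.1]
1.4 [-5.3  0. ]
1.3 [-6.8  0.3]
1.2 [-8.2  0.7]
1.1 [-9.6  1.2]
1 [-10.9   1.9]
0.9 [-12.2   2.7]
0.8 [-13.4   3.6]
0.7 [-14.5   4.7]
0.6 [-15.4   5.8]
0.5 [-16.3   7. ]
0.4 [-17.    8.3]
0.3 [-17.6   9.7]
0.2 [-18.1  11.2]
0.1 [-18.4  12.6]
0 [-18.5  14.1]
```

Emit:
send_rows(steps=[{"translation":[0,-3.8,0],"delta_rot":[0,0,0],"jaw":0},{"translation":[0,-5.3,0],"delta_rot":[0,0,0],"jaw":0},{"translation":[0,-6.8,0.3],"delta_rot":[0,0,0],"jaw":0},{"translation":[0,-8.2,0.7],"delta_rot":[0,0,0],"jaw":0},{"translation":[0,-9.6,1.2],"delta_rot":[0,0,0],"jaw":0},{"translation":[0,-10.9,1.9],"delta_rot":[0,0,0],"jaw":0},{"translation":[0,-12.2,2.7],"delta_rot":[0,0,0],"jaw":0},{"translation":[0,-12.2,2.7],"delta_rot":[0,0,0],"jaw":0}])

```text
time: 14.95
tool_pos: [0.5503, 0.1524, 0.214]
tool_rot: [-0.002, 0.147, 0.989, -0.001]
contact_force: [-1.1, 1.1, 0.1]
gripper_width: 0.006
grasp_force: 0.0
```

```bash
python3 - <<'E'
from h import *
s=state();p=w2c(s["tool_pos"])[0];print(s["time"],s["tool_pos"],s["contact_force"],p)
f=grab_frame("scene");q=w2c(cloud(f).reshape(-1,3))*1000
q=q[(abs(q[:,1])<110)&(abs(q[:,1])>60)&(q[:,2]>75)&(q[:,2]<300)&(q[:,0]>-60)&(q[:,0]<110)]
l=cv2.fitLine(q[:,[0,2]].astype(np.float32),cv2.DIST_HUBER,0,.01,.01).ravel();print(len(q),l,np.arctan2(abs(l[1]),-l[0]*np.sign(l[1])))
for t in [.9,.8,.7,.6,.5,.4,.3,.2,.1,0]:
    S,K=np.sin(t),np.cos(t);print(t,np.round([(.105-.15*K+.008*S-p[0])*100,-(.074+.15*S+.008*K-p[2])*100],1))
E
```

```text
14.95 [0.55034413 0.1524434  0.21404972] [-1.11862156  1.14902969  0.13860599] [0.01595863 0.00196617 0.19404972]
1990 [  0.59395325  -0.80449957  33.3603     145.23174   ] 0.93483245
0.9 [ 0.2 -0.2]
0.8 [-1.   0.7]
0.7 [-2.1  1.7]
0.6 [-3.   2.9]
0.5 [-3.9  4.1]
0.4 [-4.6  5.4]
0.3 [-5.2  6.8]
0.2 [-5.6  8.2]
0.1 [-5.9  9.7]
0 [-6.1 11.2]
```

Emit:
send_rows(steps=[{"translation":[0,-1.1,0.8],"delta_rot":[0,0,0],"jaw":0},{"translation":[0,-2.2,1.8],"delta_rot":[0,0,0],"jaw":0},{"translation":[0,-3.1,3],"delta_rot":[0,0,0],"jaw":0},{"translation":[0,-4,4.2],"delta_rot":[0,0,0],"jaw":0},{"translation":[0,-4.7,5.5],"delta_rot":[0,0,0],"jaw":0},{"translation":[0,-5.3,6.9],"delta_rot":[0,0,0],"jaw":0},{"translation":[0,-5.7,8.3],"delta_rot":[0,0,0],"jaw":0},{"translation":[0,-5.9,9],"delta_rot":[0,0,0],"jaw":0}])

```text
time: 15.8
tool_pos: [0.5334, 0.0974, 0.1238]
tool_rot: [-0.001, 0.147, 0.989, -0.0]
contact_force: [-0.1, -0.6, 1.4]
gripper_width: 0.0
grasp_force: 0.8
```

Emit:
send_rows(steps=[{"translation":[0,-0.1,0.7],"delta_rot":[0,0,0],"jaw":0},{"translation":[0,-0.2,1.2],"delta_rot":[0,0,0],"jaw":0},{"translation":[0,-0.2,1.7],"delta_rot":[0,0,0],"jaw":0},{"translation":[0,-0.2,2.0],"delta_rot":[0,0,0],"jaw":0},{"translation":[0,-0.2,2.2],"delta_rot":[0,0,0],"jaw":0},{"translation":[0,-0.2,2.3],"delta_rot":[0,0,0],"jaw":0},{"translation":[0,-0.2,2.3],"delta_rot":[0,0,0],"jaw":0},{"translation":[0,-0.2,2.3],"delta_rot":[0,0,0],"jaw":0}])

```text
time: 16.6
tool_pos: [0.534, 0.0961, 0.1033]
tool_rot: [0.0, 0.146, 0.989, 0.0]
contact_force: [-0.1, -0.2, -0.1]
gripper_width: 0.003
grasp_force: 0.0
```

```bash
cat > chk.py <<'E'
from h import *
s=state();p=w2c(s["tool_pos"])[0];print(s["time"],s["tool_pos"],s["contact_force"],p)
f=grab_frame("scene");c=cloud(f);q=w2c(c.reshape(-1,3))*1000
q=q[(abs(q[:,1])<115)&(abs(q[:,1])>60)&(q[:,2]>50)&(q[:,2]<120)&(q[:,0]>-40)&(q[:,0]<80)]
l=np.polyfit(q[:,0],q[:,2],1);print("lid slope",len(q),l);buttons(c=c)
E
python3 chk.py
```

```text
16.6 [0.53400555 0.09611219 0.10332108] [-0.07828732 -0.20295046 -0.07934818] [-0.04269012  0.00127471  0.08332108]
lid slope 1217 [-1.07724994e-02  7.08195607e+01]
a 66 1.771
b 81 1.641
```

Emit:
send_rows(steps=[{"translation":[0,0,0.2],"delta_rot":[0,0,0],"jaw":0},{"translation":[0,0,0.4],"delta_rot":[0,0,0],"jaw":0},{"translation":[0,0,0.4],"delta_rot":[0,0,0],"jaw":0},{"translation":[0,0,0.4],"delta_rot":[0,0,0],"jaw":0},{"translation":[0,0,0.4],"delta_rot":[0,0,0],"jaw":0},{"translation":[0,0,-1.5],"delta_rot":[0,0,0],"jaw":0},{"translation":[0,0,-4],"delta_rot":[0,0,0],"jaw":1.5},{"translation":[0,0,-6.5],"delta_rot":[0,0,0],"jaw":3.5}])

```text
time: 17.45
tool_pos: [0.5336, 0.096, 0.1686]
tool_rot: [-0.0, 0.146, 0.989, 0.0]
contact_force: [-0.4, -0.6, 0.4]
gripper_width: 0.329
grasp_force: 0.0
```

```bash
cat >> chk.py <<'E'
go(c2w([-.112,.07,.150])[0],73,s)
go(c2w([-.112,-.07,.150])[0],73,s)
E
python3 chk.py
```

```text
17.45 [0.53356101 0.09598889 0.16858007] [-0.42564332 -0.6109092   0.40007139] [-0.04293699  0.00166443  0.14858007]
lid slope 1204 [-3.54639611e-03  7.01634713e+01]
a 66 1.776
b 79 1.645
t [ 6.84 -6.9  -0.14] rot [-0.    -0.001  0.003]
t [-7.16 -6.91 -0.15] rot [-0.    -0.001  0.003]
```

Emit:
send_rows(steps=[{"translation":[3.4,-3.4,0],"delta_rot":[0,0,-0.1],"jaw":3.5},{"translation":[6.8,-6.9,0],"delta_rot":[0,0,-0.2],"jaw":3.5},{"translation":[6.8,-6.9,0],"delta_rot":[0,0,-0.2],"jaw":3.5},{"translation":[6.8,-6.9,3],"delta_rot":[0,0,-0.2],"jaw":3.5},{"translation":[6.8,-6.9,6],"delta_rot":[0,0,-0.2],"jaw":3.5},{"translation":[6.8,-6.9,6],"delta_rot":[0,0,-0.2],"jaw":3.5},{"translation":[6.8,-6.9,6],"delta_rot":[0,0,-0.2],"jaw":0.5},{"translation":[6.8,-6.9,6],"delta_rot":[0,0,-0.2],"jaw":0.5}])

```text
time: 18.3
tool_pos: [0.4469, 0.0467, 0.1069]
tool_rot: [-0.003, 0.047, 0.999, -0.004]
contact_force: [-4.2, -14.5, -8.4]
gripper_width: 0.253
grasp_force: 59.1
```

Emit:
send_rows(steps=[{"translation":[0,0,0],"delta_rot":[0,0,0],"jaw":0.5},{"translation":[0,0,0],"delta_rot":[0,0,0.12],"jaw":0.5},{"translation":[0,0,0],"delta_rot":[0,0,0.24],"jaw":0.5},{"translation":[0,0,0],"delta_rot":[0,0,0.36],"jaw":0.5},{"translation":[0,0,0],"delta_rot":[0,0,0.48],"jaw":0.5},{"translation":[0,0,0],"delta_rot":[0,0,0.6],"jaw":0.5},{"translation":[0,0,0],"delta_rot":[0,0,0.72],"jaw":0.5},{"translation":[0,0,0],"delta_rot":[0,0,0.84],"jaw":0.5}])

```text
time: 19.1
tool_pos: [0.4485, 0.0493, 0.107]
tool_rot: [-0.0, 0.452, 0.892, -0.001]
contact_force: [3.6, -1.6, -14.5]
gripper_width: 0.254
grasp_force: 59.3
```

Emit:
send_rows(steps=[{"translation":[0,0,0],"delta_rot":[0,0,0.12],"jaw":0.5},{"translation":[0,0,0],"delta_rot":[0,0,0.24],"jaw":0.5},{"translation":[0,0,0],"delta_rot":[0,0,0.36],"jaw":0.5},{"translation":[0,0,0],"delta_rot":[0,0,0.48],"jaw":0.5},{"translation":[0,0,0],"delta_rot":[0,0,0.6],"jaw":0.5},{"translation":[0,0,0],"delta_rot":[0,0,0.72],"jaw":0.5},{"translation":[0,0,0],"delta_rot":[0,0,0.84],"jaw":0.5},{"translation":[0,0,0],"delta_rot":[0,0,0.9],"jaw":0.5}])

```text
time: 19.9
tool_pos: [0.4516, 0.0498, 0.1071]
tool_rot: [0.003, 0.795, 0.607, 0.004]
contact_force: [18.4, -0.6, -26.1]
gripper_width: 0.25
grasp_force: 59.7
```

```bash
python3 chk.py
```

```text
19.9 [0.45163217 0.04977099 0.10713074] [ 18.41435542  -0.58194902 -26.09644207] [-0.11091909  0.06667876  0.08713074]
lid slope 1199 [-1.33354719e-03  7.00079196e+01]
a 76 -0.146
b 78 1.646
t [-0.08 -0.28 -6.29] rot [ 0.009  0.004 -1.541]
t [-0.47 13.71 -6.17] rot [ 0.009  0.004 -1.541]
```

Emit:
send_rows(steps=[{"translation":[0,0,0],"delta_rot":[0,0,-0.05],"jaw":0.5},{"translation":[0,0,0],"delta_rot":[0,0,-0.1],"jaw":0.5},{"translation":[0,0,0],"delta_rot":[0,0,-0.1],"jaw":0.5},{"translation":[0,0,0],"delta_rot":[0,0,-0.1],"jaw":3.5},{"translation":[0,0,0],"delta_rot":[0,0,-0.1],"jaw":3.5},{"translation":[0,0,0],"delta_rot":[0,0,-0.1],"jaw":3.5},{"translation":[0,0,-3],"delta_rot":[0,0,-0.1],"jaw":3.5},{"translation":[0,0,-6.2],"delta_rot":[0,0,-0.1],"jaw":3.5}])

```text
time: 20.75
tool_pos: [0.4482, 0.0497, 0.1708]
tool_rot: [-0.001, 0.762, 0.647, -0.001]
contact_force: [-0.2, 0.8, 0.4]
gripper_width: 0.411
grasp_force: 0.0
```

```bash
python3 chk.py; python3 -c "
from h import *
go(c2w([-.112,-.07,.15])[0],73.15-1.645*57.3+90)"
```

```text
20.75 [0.44819877 0.04965385 0.17075502] [-0.1681746   0.82351574  0.40397081] [-0.11202643  0.0699308   0.15075502]
lid slope 1216 [-1.16080792e-03  7.00481688e+01]
a 64 0.001
b 84 1.649
t [ 0.   -0.01  0.08] rot [-2.000e-03 -1.000e-03 -1.437e+00]
t [-1.83 13.87  0.05] rot [-2.000e-03 -1.000e-03 -1.437e+00]
t [-1.88 13.48  0.94] rot [ 0.009  0.006 -1.365]
```

Emit:
send_rows(steps=[{"translation":[-0.3,2.5,0],"delta_rot":[0,0,-0.14],"jaw":3.5},{"translation":[-0.7,5,0],"delta_rot":[0,0,-0.28],"jaw":3.5},{"translation":[-1,7.5,0],"delta_rot":[0,0,-0.42],"jaw":3.5},{"translation":[-1.3,10,0],"delta_rot":[0,0,-0.56],"jaw":3.5},{"translation":[-1.6,12,0],"delta_rot":[0,0,-0.7],"jaw":3.5},{"translation":[-1.8,13.8,0],"delta_rot":[0,0,-0.84],"jaw":3.5},{"translation":[-1.8,13.8,0],"delta_rot":[0,0,-0.98],"jaw":3.5},{"translation":[-1.8,13.8,0],"delta_rot":[0,0,-1.1],"jaw":3.5}])

```text
time: 21.6
tool_pos: [0.5831, 0.0092, 0.1712]
tool_rot: [0.001, 0.309, 0.951, 0.0]
contact_force: [-0.2, 0.4, -0.4]
gripper_width: 0.407
grasp_force: 0.0
```

Emit:
send_rows(steps=[{"translation":[0,0,0],"delta_rot":[0,0,-0.14],"jaw":3.5},{"translation":[0,0,0],"delta_rot":[0,0,-0.27],"jaw":3.5},{"translation":[0,0,0],"delta_rot":[0,0,-0.27],"jaw":3.5},{"translation":[0,0,0],"delta_rot":[0,0,-0.27],"jaw":3.5},{"translation":[0,0,0],"delta_rot":[0,0,-0.27],"jaw":3.5},{"translation":[0,0,0],"delta_rot":[0,0,-0.27],"jaw":3.5},{"translation":[0,0,0],"delta_rot":[0,0,-0.27],"jaw":3.5},{"translation":[0,0,0],"delta_rot":[0,0,-0.27],"jaw":3.5}])

```text
time: 22.4
tool_pos: [0.5821, 0.0094, 0.1703]
tool_rot: [-0.0, 0.181, 0.983, -0.0]
contact_force: [0.6, 0.2, 0.3]
gripper_width: 0.409
grasp_force: 0.0
```

```bash
python3 -c "
from h import *
s=state();print(s['time'],s['tool_pos'],s['joint_pos'])
go(c2w([-.112,-.07,.089])[0],69,s)"
```

```text
22.4 [0.5820909  0.00942021 0.17029075] [-1.11613143e-01  9.27288160e-03  1.78518138e+00 -1.62988009e-05
  1.34720288e+00 -1.31824592e+00]
t [-0.01 -0.03  6.13] rot [-0.    -0.     0.002]
```

Emit:
send_rows(steps=[{"translation":[0,0,3],"delta_rot":[0,0,0],"jaw":3.5},{"translation":[0,0,6],"delta_rot":[0,0,0],"jaw":3.5},{"translation":[0,0,6.1],"delta_rot":[0,0,0],"jaw":3.5},{"translation":[0,0,6.1],"delta_rot":[0,0,0],"jaw":3.5},{"translation":[0,0,6.1],"delta_rot":[0,0,0],"jaw":0.5},{"translation":[0,0,6.1],"delta_rot":[0,0,0],"jaw":0.5},{"translation":[0,0,6.1],"delta_rot":[0,0,0],"jaw":0.5},{"translation":[0,0,6.1],"delta_rot":[0,0,0],"jaw":0.5}])

```text
time: 23.2
tool_pos: [0.5818, 0.0069, 0.111]
tool_rot: [-0.0, 0.181, 0.983, -0.003]
contact_force: [-4.9, -8.0, 0.3]
gripper_width: 0.25
grasp_force: 58.7
```

Emit:
send_rows(steps=[{"translation":[0,0,0],"delta_rot":[0,0,-0.1],"jaw":0.5},{"translation":[0,0,0],"delta_rot":[0,0,-0.2],"jaw":0.5},{"translation":[0,0,0],"delta_rot":[0,0,-0.3],"jaw":0.5},{"translation":[0,0,0],"delta_rot":[0,0,-0.4],"jaw":0.5},{"translation":[0,0,0],"delta_rot":[0,0,-0.5],"jaw":0.5},{"translation":[0,0,0],"delta_rot":[0,0,-0.6],"jaw":0.5},{"translation":[0,0,0],"delta_rot":[0,0,-0.7],"jaw":0.5},{"translation":[0,0,0],"delta_rot":[0,0,-0.8],"jaw":0.5}])

```text
time: 24.0
tool_pos: [0.5818, 0.0044, 0.111]
tool_rot: [-0.002, -0.218, 0.976, -0.005]
contact_force: [-5.0, -16.8, 0.4]
gripper_width: 0.25
grasp_force: 58.7
```

Emit:
send_rows(steps=[{"translation":[0,0,0],"delta_rot":[0,0,-0.1],"jaw":0.5},{"translation":[0,0,0],"delta_rot":[0,0,-0.2],"jaw":0.5},{"translation":[0,0,0],"delta_rot":[0,0,-0.3],"jaw":0.5},{"translation":[0,0,0],"delta_rot":[0,0,-0.4],"jaw":0.5},{"translation":[0,0,0],"delta_rot":[0,0,-0.5],"jaw":0.5},{"translation":[0,0,0],"delta_rot":[0,0,-0.6],"jaw":0.5},{"translation":[0,0,0],"delta_rot":[0,0,-0.7],"jaw":0.5},{"translation":[0,0,0],"delta_rot":[0,0,-0.78],"jaw":0.5}])

```text
time: 24.8
tool_pos: [0.5836, 0.0027, 0.1112]
tool_rot: [-0.002, -0.572, 0.82, -0.007]
contact_force: [3.3, -20.5, -6.3]
gripper_width: 0.248
grasp_force: 58.9
```

```bash
python3 chk.py
```

```text
24.8 [0.5836052  0.0027222  0.11115729] [  3.32452971 -20.51332975  -6.32172609] [-0.11769329 -0.07326615  0.09115729]
lid slope 1199 [-1.24553876e-03  6.99899012e+01]
a 65 0.004
b 70 0.147
t [ 0.33 14.29 -6.  ] rot [-0.016 -0.003  1.516]
t [-0.48  0.31 -5.89] rot [-0.016 -0.003  1.516]
```

Emit:
send_rows(steps=[{"translation":[0,0,0],"delta_rot":[0,0,-0.08],"jaw":0.5},{"translation":[0,0,0],"delta_rot":[0,0,-0.08],"jaw":0.5},{"translation":[0,0,0],"delta_rot":[0,0,-0.08],"jaw":0.5},{"translation":[0,0,0],"delta_rot":[0,0,-0.08],"jaw":3.5},{"translation":[0,0,0],"delta_rot":[0,0,-0.08],"jaw":3.5},{"translation":[0,0,0],"delta_rot":[0,0,-0.08],"jaw":3.5},{"translation":[0,0,-3],"delta_rot":[0,0,-0.08],"jaw":3.5},{"translation":[0,0,-7],"delta_rot":[0,0,-0.08],"jaw":3.5}])

```text
time: 25.65
tool_pos: [0.5805, 0.0102, 0.1779]
tool_rot: [-0.002, -0.604, 0.797, 0.002]
contact_force: [0.5, -0.0, 0.4]
gripper_width: 0.411
grasp_force: 0.0
```

Emit:
send_rows(steps=[{"translation":[0,0,-3],"delta_rot":[0,0,0],"jaw":3.5},{"translation":[0,0,-6],"delta_rot":[0,0,0],"jaw":3.5},{"translation":[0,0,-8],"delta_rot":[0,0,0],"jaw":3.5},{"translation":[0,0,-8],"delta_rot":[0,0,0],"jaw":3.5},{"translation":[0,0,-8],"delta_rot":[0,0,0],"jaw":3.5},{"translation":[0,0,-8],"delta_rot":[0,0,0],"jaw":3.5},{"translation":[0,0,-8],"delta_rot":[0,0,0],"jaw":3.5},{"translation":[0,0,-8],"delta_rot":[0,0,0],"jaw":3.5}])

```text
time: 26.45
tool_pos: [0.5815, 0.0095, 0.2577]
tool_rot: [-0.001, -0.604, 0.797, 0.001]
contact_force: [0.2, 0.6, 0.2]
gripper_width: 0.406
grasp_force: 0.0
```

```bash
python3 chk.py; python3 -c "
from h import *
f=grab_frame('scene');cv2.imwrite('pics/c5.png',cv2.resize(f['pixels'][110:310,240:480],(600,500)))"
```

```text
26.45 [0.58153792 0.0095145  0.25770663] [0.1887066  0.64913918 0.20637469] [-0.11179184 -0.06931876  0.23770663]
lid slope 1206 [3.35212411e-03 6.99954770e+01]
a 63 0.009
b 56 0.033
t [-0.25 13.91  8.81] rot [ 0.002 -0.002  1.593]
t [ 0.02 -0.09  8.77] rot [ 0.002 -0.002  1.593]
```

View pics/c5.png

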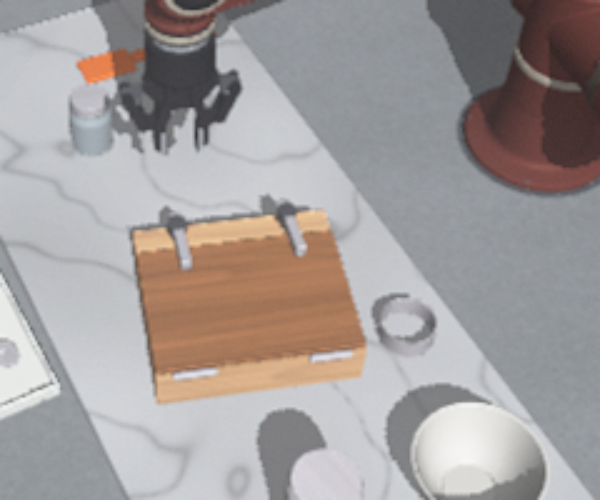

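The lid is shut and both buttons, at about (180,245) and (292,230), lie square across it. The pin is gone from the slab, the other things are undisturbed and the arm is clear. I hand it in.

```bash
python3 -c "
from plant import *
print(job_done())"
```

```text
the job is handed in; nothing more can be done
None
```

The job is handed in, with no verdict returned: the rolling pin is in the case, the lid is shut and both turnbuttons measured within about 0.03 rad of square across it, finished at about 26 s of the 72 s allowed.

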